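Hook the second camshaft rest arm onto its slotted post

TASK

Fit the loose camshaft rest arm to the empty slotted post of the bench rack, like the arm already on the other post: pass both hook tabs through the slots, then push it down until it snaps under the yellow spring catches and sits fully home. Let go of it, and do not knock over the valves standing on the bench.

Things in the scene. Friction and masses are not known exactly. Their poses are not given: they have to be found in the camera images.
- rest_grip (a point): The loose rest arm (0.25 to 0.42 kg), standing on the bench: a grey tube 30 mm wide (y), 34 high, 144 long. This point: half-way up the tube (17 mm above its underside), 80 mm before the rear face of the end plate. x runs along the tube to the end plate and tabs, z up. Grip the tube across y, from 50 mm on the -x side to 35 mm on the +x side of here; a V rest 62 mm high is on its -x end.
- rest_mount (a point): Foot of the rear face of the arm's end plate, in its middle, level with the tube's underside; axes as rest_grip (this is 80 mm further along x and 17 mm lower). The end plate is 6 mm thick, 50 wide, 112 high. A lug on each side of it (8 mm out, 47 to 52 mm up) is what the catches hold.
- rest_ledge (a point): Centre of the top of the flat steel ledge at the top of the end plate, there to be pushed on: 30 mm deep (x), 50 wide, 112 mm above the arm's underside. This point is 15 mm in front (-x) of the rear face. Axes as rest_grip.
- rest_tabs (a point): Middle of the rear face of the end plate, 56 mm above the arm's underside, midway between the two hook tabs; axes as rest_grip. The tabs, 8 mm wide with rounded noses, stick out 14.5 mm in +x. Each has a neck 10 mm high, underside 26 and 86 mm above the arm's underside, and a hook hanging 22 mm below that, with a 6.5 mm gap between hook and end plate.
- post_seat (a point): On the front face plane of the EMPTY blue post (190 mm high, on a bolted-down rack), in the post's middle, 50 mm above the bench. rest_mount comes to lie here when the arm is locked, but for the strip's sideways offset (see post_slots). x points into the post (the fitted arm's x is along it), z up, y sideways. The other post with its fitted arm is at y = +190 mm.
- post_slots (a point): 77 mm above post_seat, same axes. A slotted strip, 4 mm thick, is clamped on the post up to 8 mm to either side (y) of here; its offset is NOT in this reading: see or feel it. Two slots on its middle line, 12 mm wide, 42 high, lower edges 26 and 86 mm above post_seat. Tabs go straight in with the arm 23 to 31 mm above home; if they miss, they stop with 14.5 mm to go. The strip stays put.
- post_catches (a point): Level of the lower ends of two yellow spring catches on the strip's edges, 54.5 mm above post_seat, same axes; they shift with the strip. Lowering the hooked arm, its lugs meet them about 15 mm above home; the hooks are then 7 mm behind the strip and the arm hangs there by itself. A firm push down on the ledge, some 7 to 20 N, drives it past them; within 2.5 mm of home they snap over the lugs.
- valve0: Engine valve standing on its head, 34 mm across, 108 mm high; origin at the centre of its underside, z up.
- valve1: Engine valve like valve0, also standing.
- valve2: Engine valve like valve0, also standing.
There are look-alikes about, which are no part of the job. Leave any brown or orange look-alike of the part that bears rest_grip alone.

How it is judged (in metres and radians):
On the way:
1. both tabs are through the slots, the arm not yet down (x of rest_mount in the frame of post_seat between -0.006 and 0.004 m and z of rest_mount in the frame of post_seat between 0.006 and 0.034 m and y of rest_mount in the frame of post_seat between -0.013 and 0.013 m), for 0.05 s.
At the end, for the whole second after the job is handed in: The arm is locked on the empty post: the foot of its end plate within 5 mm of the face plane, no more than 2.5 mm above home (under both catches), within 13 mm sideways of the post's middle, level within 0.12 rad, at rest (x of rest_mount in the frame of post_seat between -0.005 and 0.003 m and z of rest_mount in the frame of post_seat between -0.003 and 0.0025 m and y of rest_mount in the frame of post_seat between -0.013 and 0.013 m and angle between rest_mount's own z axis and vertical below 0.12 rad and linear speed of rest_arm below 0.02 m/s); the robot touches nothing.
It fails at once if a standing valve is knocked over (angle between any of valve0, valve1, valve2's own z axis and vertical above 0.5 rad).
It also fails if it takes over 61 s, if anything falls off the work surface, if the arm or the gripper's body presses on something with over 40 N, if the wrist force passes 120 N, or if a joint passes its speed limit or range.

ROBOT

A 6-joint arm with a two-finger parallel gripper is mounted at the origin on the work surface. World frame = base frame: x ahead of the robot, y to its left, z up, the work surface at z = 0. Lengths are in mm, angles in rad, forces in N, time in s.
With the tool pointing down it reaches from about 350 to 975 mm from the base axis. Payload 7.1 kg.
Tool frame: the origin (TCP) lies at the very end of the fingers, on their centre line; the grasp point (between the pads) lies 19 mm behind it; z points along the fingers, x is the direction in which the jaws open and shut, and the axes are right-handed (so a half turn about z gives the same grasp; the last joint's range is limited). The gripper opens to 88 mm and grips with 3 to 60 N. Pads are 20 mm wide; open, the fingers measure 115 mm over their backs; the gripper's body (75 mm by 178 mm) begins 61 mm behind the grasp point.
Start: joints at [-1.246, 0.423, 1.63, -0, 1.089, -0.019], TCP at [210.684, -588.402, 222.675] pointing down, gripper open.
Joint ranges: [-3, 3], [-0.9, 2.11], [0.09, 2.58], [-1.31, 4.45], [0.11, 2.69], [-2.54, 2.54]. Speed limits (rad/s): [2.39, 2.39, 3.01, 3.14, 3.14, 3.14].

INTERFACE

Orientations are given as a rotation vector (axis times angle).
In Python, from workcell import * gives the robot as it stands.
- The arm moves only by the tool arm_command, never from a script. Its argument "increments" is a list of rows, each a list of 2 entries, a list of its own where there are three numbers: the shift along the tool's x, y, z in cm, then the turn about the tool's z in degrees. In form: [[[dx, dy, dz], turn], ...]. A call has 1 to 20 rows; each row shifts and turns the pose as measured when the row begins, along the tool's axes as they then stand; what a row does not reach is not made up. A row lasts 1/10 s, in which the tool goes at most 50 mm and 8.59 degrees, less where a joint would pass 70% of its speed; a pose out of reach is approached as far as the arm can. A call is refused whole if a number of a shift passes 5 or a number of a turn 8.59, either way. A call with a gripper value outside its range is refused whole. "gripper" is the opening, from 0 (shut) to 1 (fully open), set as the call begins (left out, the last holds). The fingers move at their own pace and stop on an object; the grip force is fixed at half the most. Time passes only in rows, so rows that do not move let the fingers close. It gives the time, the measured TCP pose, the force and the opening at its end, in the units of the state.
- get_obs(): the state, without advancing time (a new reading comes with each control period).
- get_image(name): name is "scene" or "top" or "wrist"; returns the picture (420x560x3 uint8, red, green, blue); there is no depth.
- camera_params(name): a dict with "K" (3x3 intrinsics, pixels), "k1" (the pictures are not rectified: a ray, as slopes to the right and down, at radius r is drawn at 1 + k1 r^2 times it, then the intrinsics apply), "rvec" (rotation vector, rad) and "tvec" (3), from world to camera coordinates, as OpenCV has them; the wrist camera has in their place "T_tool_cam" (4x4, takes a point from camera to tool coordinates, whose origin is the TCP and whose axes are the tool frame's). Camera axes: x right, y down, z forward; pixel columns grow to the right and rows downward; lengths in mm; the calibration is good to about 2 mm. A picture is of the moment at which its call begins: read the wrist's pose just before it. camera_params takes no time and is no camera call.
- close_job(): hands the job in, once; it reports no verdict.
The state is a dict: "t": time; "qpos": joint angles; "qvel": joint speeds; "joint_torque": joint torques, N m; "ee_pos": TCP position; "orientation": TCP orientation; "ft_force": force on the tool from outside, world axes, zero at the start; "moment": the same for the moment, N m; "width": finger opening in mm.
Only numpy, scipy, OpenCV 4.12 (cv2) and the standard library are available. Lean on these libraries where they do the work, as an engineer would, in place of code of your own. Each camera call takes 0.05 s, during which the arm holds its last target.

## Working session

There is one attempt and no reset: what is moved stays moved. The work goes in short steps, Python scripts to look and compute and a tool call to move; the robot and the scene stay as the last step left them, time stands still between calls to the robot, and variables do not carry over. Pictures are saved under pics/ and viewed, and the job is handed in when it is done.

Besides the shell and the picture viewer there is one more tool, called after "Emit:" as name(argument=value, ...), one argument or row to a line, values as JSON. arm_command: Moves the arm, as the interface text tells. Its arguments: {"type":"object","properties":{"increments":{"type":"array","items":{"type":"array"}},"gripper":{"type":"number"}},"required":["increments"]}

```bash
ls; mkdir -p pics
python3 - <<'E'
from workcell import *
import cv2,json
o=get_obs();print(o)
for n in ("scene","top","wrist"):
    im=get_image(n);cv2.imwrite(f"pics/{n}0.png",im[:,:,::-1]);p=camera_params(n);print(n,p)
E
```

```text
pics
{'t': 0.0, 'qpos': array([-1.24599442e+00,  4.23818043e-01,  1.63066352e+00,  1.33640287e-05,
        1.08862344e+00, -1.90252702e-02]), 'qvel': array([-0.00102987, -0.00031675,  0.00026305, -0.00214945, -0.00027537,
        0.00019475]), 'joint_torque': array([ 1.42921774e-03, -5.44613814e+01, -2.73667556e+01,  6.41629030e-02,
        2.29208276e-02, -1.33337062e-04]), 'ee_pos': array([ 210.52060339, -587.89492932,  221.9263443 ]), 'orientation': array([-2.56796841e+00,  1.80816546e+00,  1.90448643e-03]), 'ft_force': array([0.25780325, 0.15557708, 0.27875065]), 'moment': array([-0.01033834, -0.01726915, -0.03948581]), 'width': 87.67527066367006}
scene {'K': array([[401.23199895,   0.        , 285.12379265],
       [  0.        , 401.23199895, 206.77921997],
       [  0.        ,   0.        ,   1.        ]]), 'k1': 0.019645950874112833, 'rvec': array([ 1.44061721,  2.06646367, -0.92706115]), 'tvec': array([  68.96090669, -281.994151  , 1413.24559558])}
top {'K': array([[461.81528654,   0.        , 277.53727672],
       [  0.        , 461.81528654, 208.4680365 ],
       [  0.        ,   0.        ,   1.        ]]), 'k1': 0.011174286163548345, 'rvec': array([ 2.16543222, -2.18273219,  0.1146533 ]), 'tvec': array([ 123.71123341,  526.84873162, 1356.84065071])}
wrist {'K': array([[334.43028284,   0.        , 282.97995671],
       [  0.        , 334.43028284, 215.97339026],
       [  0.        ,   0.        ,   1.        ]]), 'k1': 0.004319087154908628, 'T_tool_cam': array([[ 9.99999989e-01, -1.34537699e-04, -5.49256731e-05,
         3.94959298e-01],
       [ 1.43907773e-04,  9.69358491e-01,  2.45650352e-01,
        -6.78590715e+01],
       [ 2.01934346e-05, -2.45650357e-01,  9.69358500e-01,
        -1.62988387e+02],
       [ 0.00000000e+00,  0.00000000e+00,  0.00000000e+00,
         1.00000000e+00]])}
```

View pics/scene0.png

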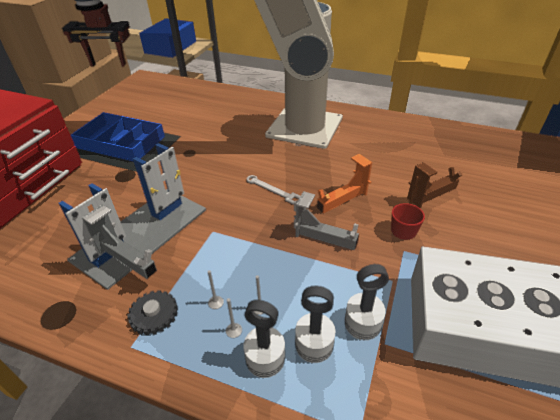

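View pics/top0.png

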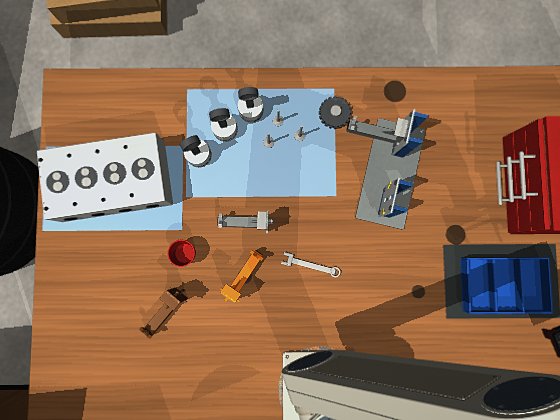

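View pics/wrist0.png

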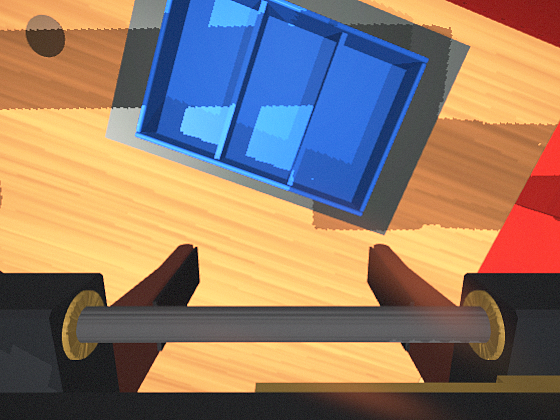

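Loose-arm candidates in the top view: grey (244,220), orange (243,275) and brown (165,310). Grey fits the description, because brown and orange are excluded. The empty post is at top (400,197) / scene (160,180). I'll confirm this in enlarged crops.

```bash
cat > h.py <<'E'
import numpy as np,cv2
from scipy.spatial.transform import Rotation as R
from scipy.optimize import least_squares
from workcell import *
def und(p,uv):
    K=p["K"];d=np.array([p["k1"],0,0,0,0])
    return cv2.undistortPoints(np.array(uv,float).reshape(-1,1,2),K,d)[:,0]
def ext(p,o=None):
    if "rvec" in p: return R.from_rotvec(p["rvec"]).as_matrix(),np.array(p["tvec"])
    T=np.eye(4);T[:3,:3]=R.from_rotvec(o["orientation"]).as_matrix();T[:3,3]=o["ee_pos"]
    M=np.linalg.inv(T@p["T_tool_cam"]);return M[:3,:3],M[:3,3]
def proj(p,X,o=None):
    Rm,t=ext(p,o);return cv2.projectPoints(np.array(X,float).reshape(-1,3),cv2.Rodrigues(Rm)[0],t,p["K"],np.array([p["k1"],0,0,0,0.]))[0][:,0]
def ray(p,uv,o=None):
    Rm,t=ext(p,o);n=und(p,uv)[0];d=Rm.T@np.array([n[0],n[1],1]);return -Rm.T@t,d/np.linalg.norm(d)
def onz(p,uv,z,o=None):
    c,d=ray(p,uv,o);return c+d*(z-c[2])/d[2]
def tri(obs): # list of (p,uv,o)
    A=np.zeros((3,3));b=np.zeros(3)
    rs=[ray(*x) for x in obs]
    for c,d in rs:
        M=np.eye(3)-np.outer(d,d);A+=M;b+=M@c
    X=np.linalg.solve(A,b);return X,[np.linalg.norm((np.eye(3)-np.outer(d,d))@(X-c)) for c,d in rs]
E
python3 - <<'E'
import cv2
a=cv2.imread("pics/top0.png");s=cv2.imread("pics/scene0.png")
c=cv2.resize(a[190:250,205:305],None,fx=8,fy=8,interpolation=cv2.INTER_CUBIC);cv2.imwrite("pics/c1.png",c[:480])
c=cv2.resize(a[90:240,335:435],None,fx=4,fy=4,interpolation=cv2.INTER_CUBIC)
cv2.imwrite("pics/c2.png",c)
c=cv2.resize(s[185:265,280:370],None,fx=7,fy=7,interpolation=cv2.INTER_CUBIC);cv2.imwrite("pics/c3.png",c)
c=cv2.resize(s[135:290,55:215],None,fx=3.8,fy=3.8,interpolation=cv2.INTER_CUBIC);cv2.imwrite("pics/c4.png",c)
E
```

```text
(no output)
```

View pics/c1.png

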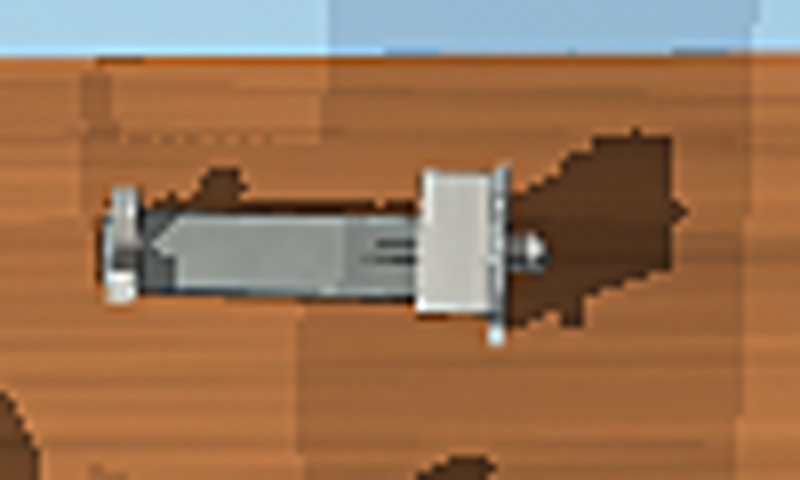

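View pics/c2.png

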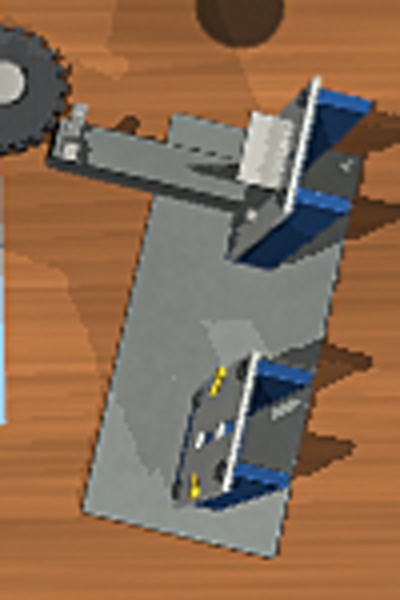

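View pics/c3.png

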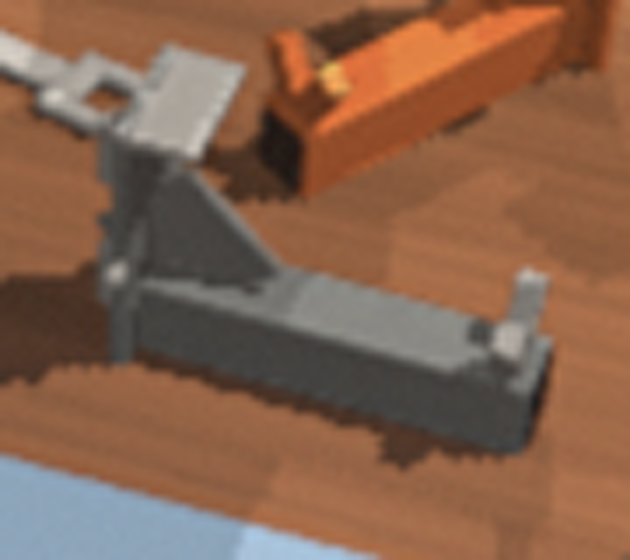

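View pics/c4.png

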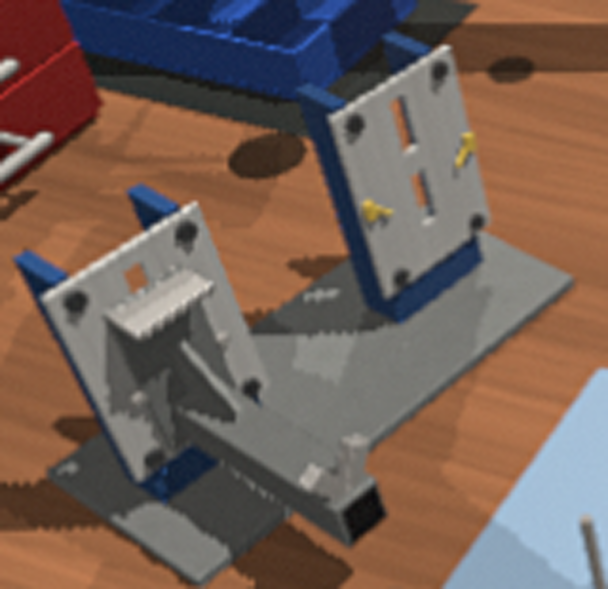

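The crop confirms it: the grey arm has its ledge and end plate on the right in the top view, with the tabs pointing right. Next is a rough triangulation.

Run:
```python
from h import *
np.set_printoptions(precision=1,suppress=True)
T=camera_params("top");S=camera_params("scene")
t=lambda x,y:(T,(205+x/8,190+y/8)); s=lambda x,y:(S,(280+x/7,185+y/7))
A=tri([t(422,170),s(195,160)]);B=tri([t(416,312),s(245,68)]);print("ledge",A,B)
for u in [(422,170),(416,312),(492,172),(490,312)]: print(onz(T,t(*u)[1],112))
for u in [(105,225),(105,290)]: print(onz(T,t(*u)[1],34))
# post: top corners of strip, top crop c2 x4 offset 335,90 ; scene c4 x3.8 offset 55,135
t=lambda x,y:(T,(335+x/4,90+y/4)); s=lambda x,y:(S,(55+x/3.8,135+y/3.8))
print("strip empty near",tri([t(258,354),s(330,118)]),"far",tri([t(231,488),s(446,48)]))
print("strip fitted near",tri([t(318,80),s(42,300)]),"far",tri([t(289,210),s(196,207)]))
for v in [(269,140),(299,133),(277,118)]:print("valve",onz(T,v,0))
print(onz(T,(352,132),80))
```

```text
ledge (array([512.3, 176.2, 106.5]), [np.float64(0.29654299661485384), np.float64(0.2965429966149213)]) (array([462.3, 178.2, 107.5]), [np.float64(0.07703410668310787), np.float64(0.07703410668316606)])
[511.9 175.7 112. ]
[462.1 178.  112. ]
[511.  151.2 112. ]
[461.9 152.1 112. ]
[499.5 296.   34. ]
[475.4 295.9  34. ]
strip empty near (array([ 589.9, -205.2,  186.7]), [np.float64(0.6080324982098818), np.float64(0.6080324982098612)]) far (array([ 499.6, -182.7,  186.1]), [np.float64(1.3368557993360952), np.float64(1.3368557993361128)])
strip fitted near (array([ 777.9, -253.2,  184.7]), [np.float64(1.3192429135356796), np.float64(1.3192429135357338)]) far (array([ 687.1, -228.7,  185.4]), [np.float64(0.5125012368933232), np.float64(0.5125012368933126)])
valve [743.4 144.    0. ]
valve [764.9  50.9   0. ]
valve [812.9 118.7   0. ]
[745.5 -99.7  80. ]
```

```bash
cat > plan.py <<'E'
import sys
from h import *
def plan(tgt,yaw,n,pos=None,yaw0=None,rnd=1):
    o=get_obs(); p=np.array(o["ee_pos"]) if pos is None else np.array(pos,float)
    Rm=R.from_rotvec(o["orientation"]).as_matrix(); y0=np.degrees(np.arctan2(Rm[1,0],Rm[0,0])) if yaw0 is None else yaw0
    d=(np.array(tgt)-p)/n; dy=(yaw-y0+180)%360-180; rows=[]
    for i in range(n):
        a=np.radians(y0+dy*i/n); tx=np.array([np.cos(a),np.sin(a),0]); ty=np.array([np.sin(a),-np.cos(a),0])
        rows.append([[round(float(d@tx)/10,rnd)+0.,round(float(d@ty)/10,rnd)+0.,round(-float(d[2])/10,rnd)+0.],round(-dy/n,1)+0.])
    print("now",p.round(1),round(y0,2)); print(rows)
if __name__=="__main__":
    a=list(map(float,sys.argv[1:5]));plan(a[:3],a[3],int(sys.argv[5]))
E
python3 plan.py 487 150 290 0 18; python3 -c "
from h import *
print(R.from_rotvec(get_obs()['orientation']).as_matrix().round(3))"
```

```text
now [ 210.6 -588.   222.1] -70.3
[[[-3.3, -2.8, -0.4], np.float64(-3.9)], [[-3.1, -3.0, -0.4], np.float64(-3.9)], [[-2.9, -3.3, -0.4], np.float64(-3.9)], [[-2.7, -3.4, -0.4], np.float64(-3.9)], [[-2.5, -3.6, -0.4], np.float64(-3.9)], [[-2.2, -3.8, -0.4], np.float64(-3.9)], [[-1.9, -3.9, -0.4], np.float64(-3.9)], [[-1.7, -4.0, -0.4], np.float64(-3.9)], [[-1.4, -4.2, -0.4], np.float64(-3.9)], [[-1.1, -4.2, -0.4], np.float64(-3.9)], [[-0.8, -4.3, -0.4], np.float64(-3.9)], [[-0.5, -4.3, -0.4], np.float64(-3.9)], [[-0.2, -4.4, -0.4], np.float64(-3.9)], [[0.1, -4.4, -0.4], np.float64(-3.9)], [[0.4, -4.4, -0.4], np.float64(-3.9)], [[0.7, -4.3, -0.4], np.float64(-3.9)], [[1.0, -4.3, -0.4], np.float64(-3.9)], [[1.3, -4.2, -0.4], np.float64(-3.9)]]
[[ 0.337 -0.941 -0.   ]
 [-0.941 -0.337  0.001]
 [-0.001 -0.    -1.   ]]
```

Emit:
arm_command(
  increments=[
    [[-3.3, -2.8, -0.4], -3.9],
    [[-3.1, -3.0, -0.4], -3.9],
    [[-2.9, -3.3, -0.4], -3.9],
    [[-2.7, -3.4, -0.4], -3.9],
    [[-2.5, -3.6, -0.4], -3.9],
    [[-2.2, -3.8, -0.4], -3.9],
    [[-1.9, -3.9, -0.4], -3.9],
    [[-1.7, -4.0, -0.4], -3.9],
    [[-1.4, -4.2, -0.4], -3.9],
    [[-1.1, -4.2, -0.4], -3.9],
    [[-0.8, -4.3, -0.4], -3.9],
    [[-0.5, -4.3, -0.4], -3.9],
    [[-0.2, -4.4, -0.4], -3.9],
    [[0.1, -4.4, -0.4], -3.9],
    [[0.4, -4.4, -0.4], -3.9],
    [[0.7, -4.3, -0.4], -3.9],
    [[1.0, -4.3, -0.4], -3.9],
    [[1.3, -4.2, -0.4], -3.9],
  ],
  gripper=1,
)

```text
t: 1.95
ee_pos: [478.5, 179.0, 295.8]
orientation: [-3.14, -0.062, -0.003]
ft_force: [1.0, 0.8, 0.6]
width: 87.6
```

Run:
```python
from h import *
o=get_obs();im=get_image("wrist");cv2.imwrite("pics/w1.png",im[:,:,::-1]);np.save("w1.npy",dict(p=o["ee_pos"],r=o["orientation"]),allow_pickle=True);print(o["ee_pos"],o["orientation"],o["qvel"].round(3))
```

```text
[478.46004181 179.04678532 295.8132606 ] [-3.13967117e+00 -6.23216780e-02 -2.93184009e-03] [ 0.746  0.405 -0.597 -0.007  0.183  0.038]
```

View pics/w1.png

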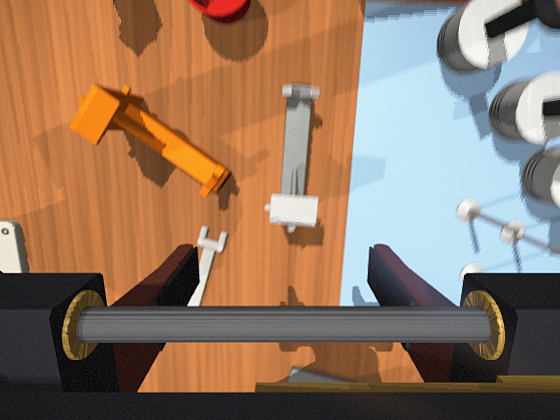

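The grey arm lies at (295,150), with its ledge at (294,210) and V rest at (300,92). I'll move lower and hold still for a second view.

Emit:
arm_command(
  increments=[
    [[0.4, 0, 2.5], 0],
    [[0.4, 0, 2.5], 0],
    [[0, 0, 1.5], 0],
    [[0, 0, 0], 0],
    [[0, 0, 0], 0],
  ],
)

```text
t: 2.5
ee_pos: [490.4, 189.4, 229.9]
orientation: [-3.135, -0.082, -0.01]
ft_force: [0.0, 0.0, 0.1]
width: 87.7
```

Run:
```python
from h import *
o=get_obs();im=get_image("wrist");cv2.imwrite("pics/w2.png",im[:,:,::-1]);np.save("w2.npy",dict(p=o["ee_pos"],r=o["orientation"]),allow_pickle=True);print(o["ee_pos"],o["orientation"],o["qvel"].round(3))
for i,(c,f) in enumerate([((170,320,40,260),2.7)]):
    cv2.imwrite("pics/w2c.png",cv2.resize(im[0:250,200:400,::-1],None,fx=2.4,fy=2.4,interpolation=cv2.INTER_CUBIC))
im=cv2.imread("pics/w1.png");cv2.imwrite("pics/w1c.png",cv2.resize(im[70:240,240:350],None,fx=3.5,fy=3.5,interpolation=cv2.INTER_CUBIC))
```

```text
[490.3567726  189.40739614 229.92804638] [-3.13474497 -0.08164855 -0.0095423 ] [-0.     0.01   0.009 -0.    -0.001  0.002]
```

View pics/w2c.png

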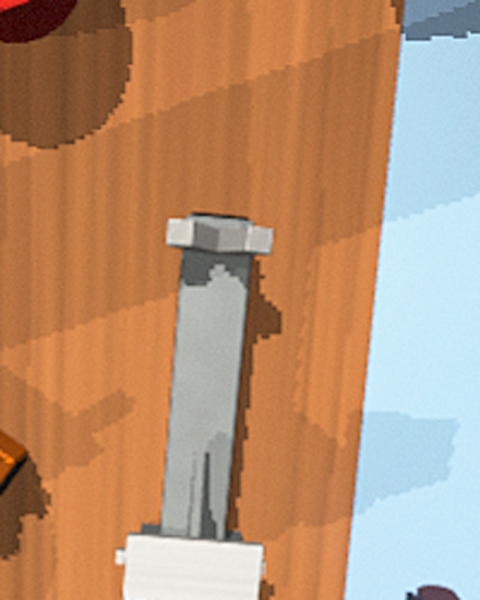

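View pics/w1c.png

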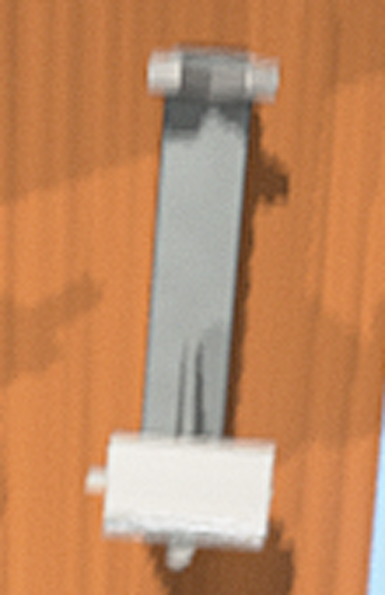

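Run:
```python
from h import *
np.set_printoptions(precision=1,suppress=True)
W=camera_params("wrist")
def ld(n):
    d=np.load(n,allow_pickle=True).item();return dict(ee_pos=d["p"],orientation=d["r"])
o1,o2=ld("w1.npy"),ld("w2.npy")
a=lambda x,y:(W,(240+x/3.5,70+y/3.5),o1); b=lambda x,y:(W,(200+x/2.4,y/2.4),o2)
T=camera_params("top");
for n,l in dict(L=(a(108,432),b(126,535)),R=(a(275,442),b(264,545)),VL=(a(149,70),b(168,230)),VR=(a(279,78),b(273,240))).items(): print(n,*tri(l))
print("ledge w2 at112",onz(*b(126,535)[:2],112,o2),onz(*b(264,545)[:2],112,o2))
for u in [(181,255),(165,520),(250,258),(231,530)]: print("tube",onz(*b(*u)[:2],34,o2))
for u in [(190,215),(250,218)]: print("end",onz(*b(*u)[:2],34,o2))
```

```text
L [468.6 188.8 150.1] [np.float64(0.47692369959277847), np.float64(0.4769236995928467)]
R [512.  189.4 157.1] [np.float64(0.2102285832790166), np.float64(0.21022858327911817)]
VL [475.8 287.   85.1] [np.float64(0.9277464943030844), np.float64(0.9277464943030928)]
VR [504.7 275.4 187. ] [np.float64(0.6983106880253936), np.float64(0.6983106880253437)]
ledge w2 at112 [466.3 178.1 112. ] [516.6 176.8 112. ]
tube [480.4 281.4  34. ]
tube [478.4 164.7  34. ]
tube [509.8 281.8  34. ]
tube [509.1 161.5  34. ]
end [483.4 297.7  34. ]
end [508.7 297.8  34. ]
```

```bash
python3 - <<'E'
from h import *
np.set_printoptions(precision=1,suppress=True)
W=camera_params("wrist");T=camera_params("top")
d=np.load("w1.npy",allow_pickle=True).item();o1=dict(ee_pos=d["p"],orientation=d["r"])
for u,z in [((229,175),40),((205,192),40),((125,92),112),((108,142),112)]: print("orange",u,onz(W,u,z,o1))
for u,z in [((262,250),62),((228,285),112),((242,298),112),((182,240),60)]: print("top",u,onz(T,u,z))
E
python3 plan.py 493.5 223 120 -1 6
```

```text
orange (229, 175) [412.3 190.1  40. ]
orange (205, 192) [381.9 167.4  40. ]
orange (125, 92) [322.  276.7 112. ]
orange (108, 142) [301.3 228.3 112. ]
top (262, 250) [404.1 165.6  62. ]
top (228, 285) [308.3 258.5 112. ]
top (242, 298) [272.6 219.9 112. ]
top (182, 240) [434.8 397.   60. ]
now [490.3 189.3 230. ] 2.98
[[[0.1, -0.6, 1.8], np.float64(0.7)], [[0.1, -0.6, 1.8], np.float64(0.7)], [[0.1, -0.6, 1.8], np.float64(0.7)], [[0.1, -0.6, 1.8], np.float64(0.7)], [[0.1, -0.6, 1.8], np.float64(0.7)], [[0.0, -0.6, 1.8], np.float64(0.7)]]
```

Emit:
arm_command(
  increments=[
    [[0.1, -0.8, 2.5], 0.8],
    [[0.1, -0.8, 2.5], 0.8],
    [[0.1, -0.8, 2.5], 0.8],
    [[0.1, -0.5, 2.5], 0.8],
    [[0, -0.4, 1.5], 0.7],
    [[0, 0, 0], 0],
    [[0, 0, 0], 0],
  ],
  gripper=0.65,
)

```text
t: 3.25
ee_pos: [500.9, 225.3, 120.6]
orientation: [-3.13, 0.033, -0.032]
ft_force: [-0.5, 0.1, 0.4]
width: 56.8
```

```bash
python3 plan.py 493.5 223 6 -1 5
python3 - <<'E'
from h import *
im=get_image("wrist");cv2.imwrite("pics/w3.png",im[:,:,::-1])
E
```

```text
now [500.9 225.3 120.6] -1.21
[[[-0.1, 0.0, 2.3], np.float64(0.0)], [[-0.1, 0.0, 2.3], np.float64(0.0)], [[-0.1, 0.0, 2.3], np.float64(0.0)], [[-0.1, 0.0, 2.3], np.float64(0.0)], [[-0.1, 0.0, 2.3], np.float64(0.0)]]
```

View pics/w3.png

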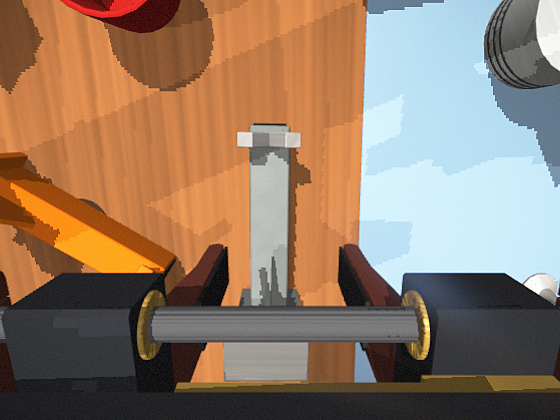

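Emit:
arm_command(
  increments=[
    [[-0.3, 0, 2.0], 0],
    [[-0.3, 0, 2.5], 0],
    [[-0.1, 0, 2.5], 0],
    [[0, 0, 2.5], 0],
    [[0, 0, 1.3], 0],
    [[0, 0, 0], 0],
    [[0, 0, 0], 0],
  ],
)

```text
t: 4.0
ee_pos: [505.1, 228.6, 20.2]
orientation: [-3.122, 0.034, -0.06]
ft_force: [-0.4, 0.4, 0.3]
width: 57.0
```

Run:
```python
from h import *
o=get_obs();print(R.from_rotvec(o["orientation"]).as_matrix().round(4),o["ee_pos"])
```

```text
[[ 0.999  -0.0215  0.0386]
 [-0.0222 -0.9996  0.0189]
 [ 0.0382 -0.0197 -0.9991]] [505.1125734  228.63778175  20.20969308]
```

Emit:
arm_command(
  increments=[
    [[0, 0, 0], 0],
    [[0, 0, 0], 0],
    [[0, 0, 0], 0],
  ],
)

```text
t: 4.3
ee_pos: [505.9, 229.0, 23.0]
orientation: [-3.12, 0.034, -0.063]
ft_force: [-0.2, 0.1, -0.7]
width: 57.3
```

Emit:
arm_command(
  increments=[
    [[0, 0, -5], 0],
    [[0, 0, -5], 0],
    [[0, 0, 0], 0],
    [[0, 0, 0], 0],
  ],
)

```text
t: 4.7
ee_pos: [501.8, 226.9, 124.0]
orientation: [-3.122, 0.034, -0.06]
ft_force: [0.2, -0.2, -0.8]
width: 56.9
```

```bash
cat > st.py <<'E'
from h import *
o=get_obs();M=R.from_rotvec(o["orientation"]).as_matrix();print("t",round(float(o["t"]),2),"p",o["ee_pos"].round(1),"toolz",M[:,2].round(4),"yaw",np.degrees(np.arctan2(M[1,0],M[0,0])).round(2),"F",o["ft_force"].round(1),"M",o["moment"].round(2),"w",round(float(o["width"]),1))
E
python3 st.py
```

```text
t 4.7 p [501.8 226.9 124. ] toolz [ 0.0387  0.0188 -0.9991] yaw -1.26 F [ 0.2 -0.2 -0.8] M [-0.   -0.06  0.02] w 56.9
```

Emit:
arm_command(
  increments=[
    [[0, 0, 0], 0],
    [[0, 0, 0], 0],
    [[0, 0, 0], 0],
  ],
)

```text
t: 5.0
ee_pos: [501.1, 226.6, 122.5]
orientation: [-3.122, 0.034, -0.058]
ft_force: [-0.6, 0.1, -0.6]
width: 57.2
```

```bash
python3 st.py
```

```text
t 5.0 p [501.1 226.6 122.5] toolz [ 0.0373  0.0182 -0.9991] yaw -1.26 F [-0.6  0.1 -0.6] M [-0.06 -0.1   0.03] w 57.2
```

Emit:
arm_command(
  increments=[
    [[0, 0, -2.5], 0],
    [[0, 0, -2.5], 0],
    [[0, 0, -2.5], 0],
    [[0, 0, -2.5], 0],
    [[0, 0, -2.5], 0],
    [[0, 0, -2.5], 0],
    [[0, 0, 0], 0],
    [[0, 0, 0], 0],
  ],
)

```text
t: 5.8
ee_pos: [492.0, 222.3, 268.0]
orientation: [-3.13, 0.034, -0.032]
ft_force: [-0.2, 0.0, -0.8]
width: 57.1
```

```bash
python3 st.py
```

```text
t 5.8 p [492.  222.3 268. ] toolz [ 0.0206  0.0111 -0.9997] yaw -1.25 F [-0.2  0.  -0.8] M [-0.04 -0.09 -0.02] w 57.1
```

Emit:
arm_command(
  increments=[
    [[0, 0, 5], 0],
    [[0, 0, 5], 0],
    [[0, 0, 5], 0],
    [[0, 0, 0], 0],
    [[0, 0, 0], 0],
  ],
)

```text
t: 6.3
ee_pos: [493.5, 223.3, 112.0]
orientation: [-3.132, 0.034, -0.025]
ft_force: [0.1, -0.1, -0.4]
width: 57.1
```

```bash
python3 st.py
```

```text
t 6.3 p [493.5 223.3 112. ] toolz [ 0.0159  0.0091 -0.9998] yaw -1.25 F [ 0.1 -0.1 -0.4] M [-0.1  -0.05 -0.01] w 57.1
```

Emit:
arm_command(
  increments=[
    [[0, 0, 5], 0],
    [[0, 0, 4.6], 0],
    [[0, 0, 0], 0],
    [[0, 0, 0], 0],
  ],
)

```text
t: 6.7
ee_pos: [501.1, 226.8, 22.4]
orientation: [-3.128, 0.034, -0.04]
ft_force: [-0.3, 0.1, 0.3]
width: 56.7
```

```bash
python3 st.py
```

```text
t 6.7 p [501.1 226.8  22.4] toolz [ 0.0259  0.0133 -0.9996] yaw -1.25 F [-0.3  0.1  0.3] M [-0.02 -0.05 -0.  ] w 56.7
```

Emit:
arm_command(
  increments=[
    [[-0.6, 0.2, 0.7], 0],
    [[-0.1, 0.1, 0.6], 0],
    [[0, 0, 0], 0],
  ],
)

```text
t: 7.0
ee_pos: [497.9, 225.7, 15.7]
orientation: [-3.123, 0.034, -0.055]
ft_force: [-0.5, -0.5, -0.2]
width: 57.3
```

```bash
python3 st.py
```

```text
t 7.0 p [497.9 225.7  15.7] toolz [ 0.0357  0.0175 -0.9992] yaw -1.26 F [-0.5 -0.5 -0.2] M [-0.05 -0.03  0.03] w 57.3
```

Emit:
arm_command(
  increments=[
    [[-0.2, 0.2, 1.2], 0],
    [[0, 0, 0], 0],
  ],
)

```text
t: 7.2
ee_pos: [497.4, 224.3, 4.9]
orientation: [-3.121, 0.034, -0.061]
ft_force: [-0.3, -0.5, 0.3]
width: 57.1
```

```bash
python3 st.py
```

```text
t 7.2 p [497.4 224.3   4.9] toolz [ 0.0392  0.019  -0.999 ] yaw -1.26 F [-0.3 -0.5  0.3] M [-0.09 -0.04  0.03] w 57.1
```

Emit:
arm_command(
  increments=[
    [[0, 0, 0], 0],
    [[0, 0, 0], 0],
    [[0, 0, 0], 0],
    [[0, 0, 0], 0],
    [[0, 0, 0], 0],
  ],
  gripper=0,
)

```text
t: 7.7
ee_pos: [496.5, 224.0, 4.8]
orientation: [-3.122, 0.034, -0.058]
ft_force: [0.6, -0.3, 0.8]
width: 30.4
```

```bash
python3 st.py
```

```text
t 7.7 p [496.5 224.    4.8] toolz [ 0.0371  0.0184 -0.9991] yaw -1.28 F [ 0.6 -0.3  0.8] M [-0.1  -0.07 -0.08] w 30.4
```

Emit:
arm_command(
  increments=[
    [[0, 0, -2.5], 0],
    [[0, 0, -2.5], 0],
    [[0, 0, -2.5], 0],
    [[0, 0, -2.5], 0],
    [[0, 0, -2.5], 0],
    [[0, 0, 0], 0],
    [[0, 0, 0], 0],
  ],
)

```text
t: 8.4
ee_pos: [490.2, 220.8, 130.6]
orientation: [-3.124, 0.034, -0.052]
ft_force: [-0.5, -0.1, -4.3]
width: 29.9
```

```bash
python3 st.py;python3 - <<'E'
from h import *
for n in ("top","scene"):
    im=get_image(n)[:,:,::-1];cv2.imwrite(f"pics/{n}1.png",im)
    c=im[150:270,200:320] if n=="top" else im[130:250,260:400]
    cv2.imwrite(f"pics/{n}1c.png",cv2.resize(c,None,fx=5,fy=5,interpolation=cv2.INTER_CUBIC))
E
python3 st.py
```

```text
t 8.4 p [490.2 220.8 130.6] toolz [ 0.0332  0.0162 -0.9993] yaw -1.25 F [-0.5 -0.1 -4.3] M [-0.02 -0.04 -0.01] w 29.9
t 8.5 p [490.1 220.8 130. ] toolz [ 0.0321  0.0158 -0.9994] yaw -1.25 F [-1.1  0.6 -2.9] M [ 0.01 -0.03 -0.02] w 29.6
```

View pics/scene1c.png

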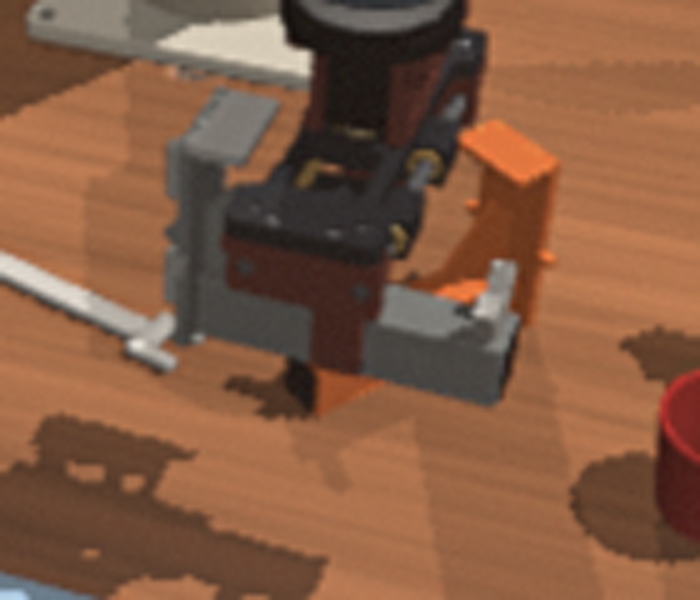

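The grey arm is held level, gripped at scene (330,190). Next I move to a point about 50 mm in front of the empty post.

```bash
python3 plan.py 576 -70 160 -14.4 10
```

```text
now [490.1 220.8 130. ] -1.25
[[[0.9, 2.9, -0.3], np.float64(1.3)], [[1.0, 2.9, -0.3], np.float64(1.3)], [[1.1, 2.8, -0.3], np.float64(1.3)], [[1.1, 2.8, -0.3], np.float64(1.3)], [[1.2, 2.8, -0.3], np.float64(1.3)], [[1.2, 2.8, -0.3], np.float64(1.3)], [[1.3, 2.7, -0.3], np.float64(1.3)], [[1.4, 2.7, -0.3], np.float64(1.3)], [[1.4, 2.7, -0.3], np.float64(1.3)], [[1.5, 2.6, -0.3], np.float64(1.3)]]
```

Emit:
arm_command(
  increments=[
    [[0.9, 2.9, -0.3], 1.3],
    [[1.0, 2.9, -0.3], 1.3],
    [[1.1, 2.8, -0.3], 1.3],
    [[1.1, 2.8, -0.3], 1.3],
    [[1.2, 2.8, -0.3], 1.3],
    [[1.2, 2.8, -0.3], 1.3],
    [[1.3, 2.7, -0.3], 1.3],
    [[1.4, 2.5, -0.3], 1.3],
    [[1.4, 2.5, -0.3], 1.3],
    [[0.8, 1, -0.3], 1.3],
    [[0, 0, 0], 0],
    [[0, 0, 0], 0],
  ],
)

```text
t: 9.7
ee_pos: [566.2, -59.0, 139.1]
orientation: [-3.101, 0.399, -0.002]
ft_force: [-0.9, -0.7, -3.3]
width: 29.7
```

```bash
python3 st.py;python3 - <<'E'
from h import *
for n in ("top","scene","wrist"):
    im=get_image(n)[:,:,::-1];cv2.imwrite(f"pics/{n}2.png",im)
    if n=="top": cv2.imwrite(f"pics/{n}2c.png",cv2.resize(im[150:240,310:430],None,fx=6,fy=6,interpolation=cv2.INTER_CUBIC))
    if n=="scene": cv2.imwrite(f"pics/{n}2c.png",cv2.resize(im[100:250,120:270],None,fx=4,fy=4,interpolation=cv2.INTER_CUBIC))
E
python3 st.py
```

```text
t 9.7 p [566.2 -59.  139.1] toolz [ 0.003   0.0147 -0.9999] yaw -14.65 F [-0.9 -0.7 -3.3] M [ 0.02 -0.09 -0.03] w 29.7
t 9.85 p [566.4 -58.4 139.7] toolz [ 0.004   0.0145 -0.9999] yaw -14.57 F [ 1.   0.4 -3.4] M [-0.01 -0.11  0.05] w 29.7
```

View pics/top2c.png

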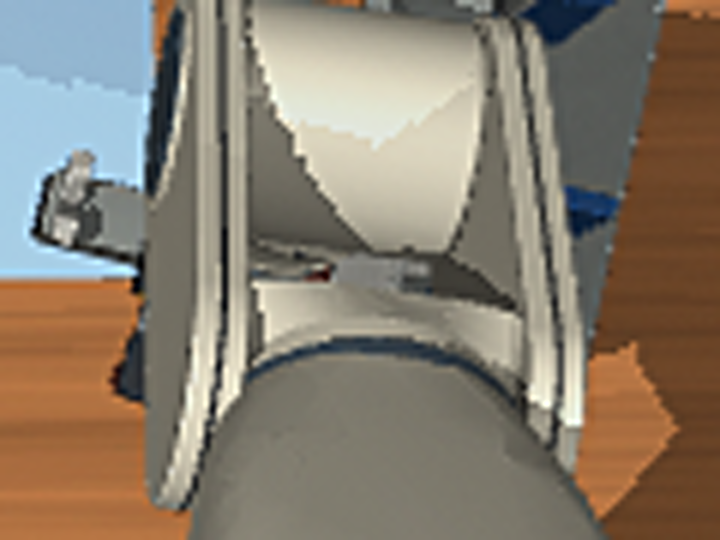

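View pics/scene2c.png

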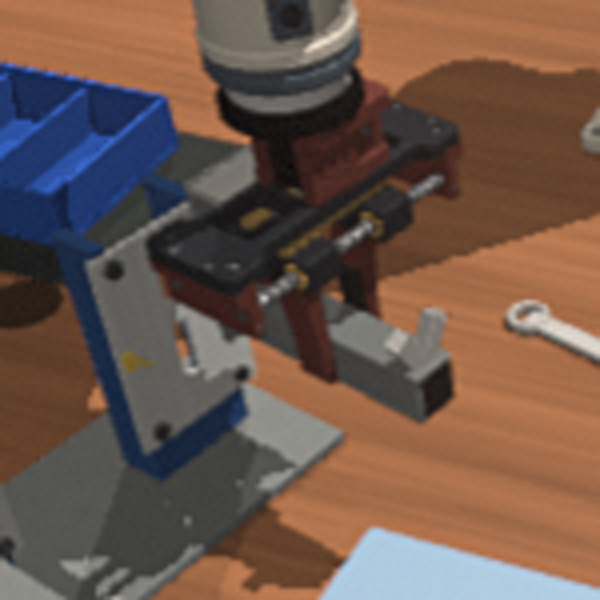

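View pics/wrist2.png

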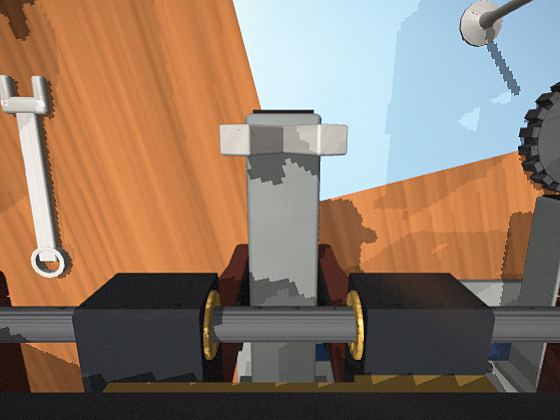

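The tilt is nearly gone and the arm is held square. The robot blocks the top view of the post, so I'll measure the strip precisely from the starting pictures.

Run:
```python
import cv2
s=cv2.imread("pics/scene0.png");t=cv2.imread("pics/top0.png")
cv2.imwrite("pics/e1.png",cv2.resize(s[140:225,132:192],None,fx=7,fy=7,interpolation=cv2.INTER_CUBIC))
cv2.imwrite("pics/e2.png",cv2.resize(t[172:222,375:420],None,fx=12,fy=12,interpolation=cv2.INTER_CUBIC))
```

```text
(no output)
```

View pics/e1.png

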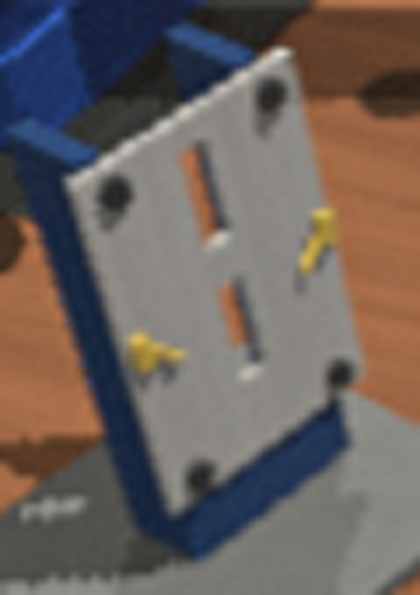

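View pics/e2.png

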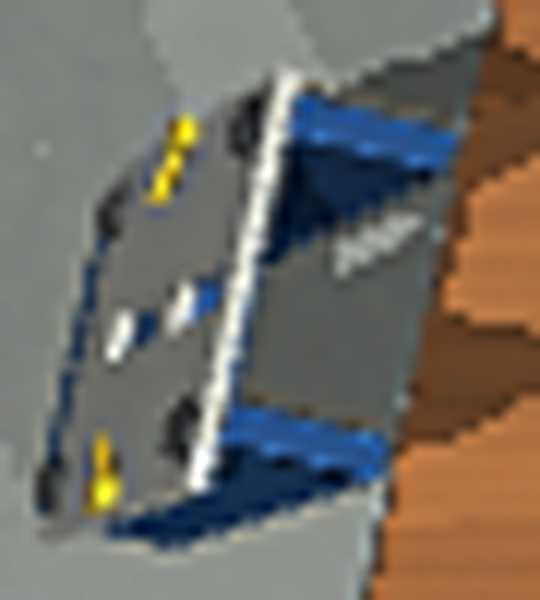

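Run:
```python
from h import *
np.set_printoptions(precision=1,suppress=True)
T=camera_params("top");S=camera_params("scene")
t=lambda x,y:(T,(375+x/12-.46,172+y/12-.46)); s=lambda x,y:(S,(132+x/7-.43,140+y/7-.43))
L=[("sill lo",(120,337),(250,373)),("sill up",(183,308),(217,240)),("topL",(288,72),(70,180)),("topR",(200,488),(288,50)),("catchL",(180,135),(135,350)),("catchR",(103,490),(322,215)),("boltTL",(247,125),(115,193)),("boltTR",(180,430),(268,97)),("boltBL",(112,212),(200,477)),("boltBR",(50,485),(342,373))]
P={}
for n,a,b in L:
    X,e=tri([t(*a),s(*b)]);P[n]=X;print(n,X,round(e[0],1))
for a,b in [("topL","topR"),("catchL","catchR"),("boltTL","boltTR"),("boltBL","boltBR")]:
    d=P[a]-P[b];print("mid",(P[a]+P[b])/2,"w",np.linalg.norm(d),"ang",np.degrees(np.arctan2(d[1],d[0])))
```

```text
sill lo [ 546.8 -191.    75.1] 1.1
sill up [ 546.1 -190.6  136.1] 0.7
topL [ 592.2 -202.2  191.1] 1.3
topR [ 499.5 -179.2  189.3] 0.2
catchL [ 590.1 -197.4  117.9] 2.5
catchR [ 505.8 -174.8  122.5] 1.5
boltTL [ 581.9 -195.3  180.4] 1.0
boltTR [ 514.1 -179.   178.8] 1.5
boltBL [ 580.8 -196.    50.8] 1.3
boltBR [ 513. -178.   52.] 0.8
mid [ 545.9 -190.7  190.2] w 95.49042045849944 ang -13.93140076149896
mid [ 548.  -186.1  120.2] w 87.41978643639628 ang -14.961374007232275
mid [ 548.  -187.1  179.6] w 69.7569413941583 ang -13.482427668559957
mid [ 546.9 -187.    51.4] w 70.07757765280441 ang -14.853896040491076
```

Run:
```python
import cv2
s=cv2.imread("pics/scene2.png");t=cv2.imread("pics/top2.png")
a=cv2.resize(s[165:215,195:240],None,fx=8,fy=8,interpolation=cv2.INTER_CUBIC)
b=cv2.resize(t[160:210,305:350],None,fx=8,fy=8,interpolation=cv2.INTER_CUBIC)
cv2.imwrite("pics/f1.png",cv2.hconcat([a,b]))
```

```text
(no output)
```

View pics/f1.png

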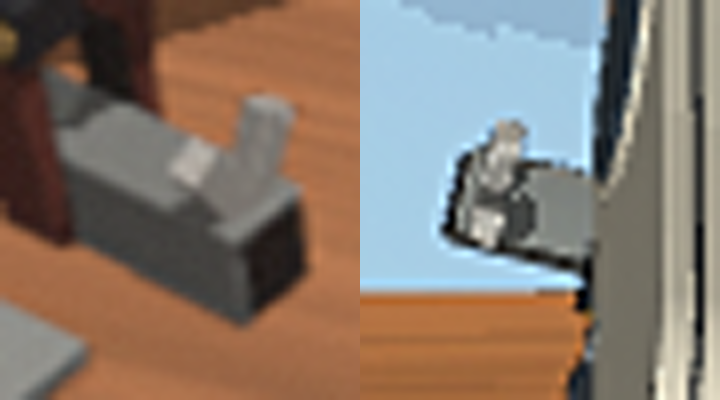

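Run:
```python
from h import *
np.set_printoptions(precision=1,suppress=True)
T=camera_params("top");S=camera_params("scene")
t=lambda x,y:(T,(305+x/8-.44,160+y/8-.44)); s=lambda x,y:(S,(195+x/8-.44,165+y/8-.44))
A=tri([t(107,152),s(238,243)]);B=tri([t(87,236),s(300,190)]);print(A,B,(A[0]+B[0])/2)
V1=tri([t(150,135),s(195,160)]);V2=tri([t(125,235),s(268,105)]);print(V1,V2,(V1[0]+V2[0])/2)
q=np.array([np.cos(np.radians(-14.4)),np.sin(np.radians(-14.4))]);p=np.array([q[1],-q[0]])
for m in [(A[0]+B[0])/2,(V1[0]+V2[0])/2]: print("lat",m[:2]@q,"along",m[:2]@p)
tcp=np.array([566.3,-58.7]);print("tcp",tcp@q,tcp@p)
c=np.array([547,-190]);print("strip",c@q,c@p)
```

```text
(array([595.3,   9.1, 164.6]), [np.float64(1.3989780256945625), np.float64(1.3989780256946194)]) (array([567.2,  15.3, 163.5]), [np.float64(2.3916379534346763), np.float64(2.391637953434711)]) [581.2  12.2 164.1]
(array([595.9,  -1.5, 191.8]), [np.float64(0.19379839268350638), np.float64(0.19379839268345866)]) (array([563.6,   5.7, 188.7]), [np.float64(1.667225029066675), np.float64(1.667225029066772)]) [579.7   2.1 190.2]
lat 559.9346120570658 along -156.3986602836205
lat 561.0053894197076 along -146.19837168085388
tcp 563.1067405237208 -83.9772515432066
strip 577.0660676986836 47.99743233526434
```

Emit:
arm_command(
  increments=[
    [[0.5, 0.4, 1.8], 0],
    [[0.5, 0.4, 1.8], 0],
    [[0.4, 0.4, 1.2], 0],
    [[0.1, 0.2, 0.4], 0],
    [[0, 0, 0], 0],
    [[0, 0, 0], 0],
  ],
)

```text
t: 10.45
ee_pos: [577.9, -70.7, 86.8]
orientation: [-3.102, 0.385, -0.005]
ft_force: [0.1, 0.0, -2.6]
width: 29.7
```

```bash
cat >> st.py <<'E'
a=np.radians(-14.4);q=np.array([np.cos(a),np.sin(a)]);p=np.array([q[1],-q[0]]);e=o["ee_pos"][:2]
print("lat",(e@q).round(1),"along",(e@p).round(1),"tilt lat",(M[:2,2]@q).round(4),"tilt along",(M[:2,2]@p).round(4),"Flat",(o["ft_force"][:2]@q).round(1),"Falong",(o["ft_force"][:2]@p).round(1))
E
python3 st.py
```

```text
t 10.45 p [577.9 -70.7  86.8] toolz [ 0.005   0.015  -0.9999] yaw -14.16 F [ 0.1  0.  -2.6] M [ 0.03 -0.04 -0.02] w 29.7
lat 577.4 along -75.2 tilt lat 0.0011 tilt along -0.0157 Flat 0.1 Falong -0.1
```

Emit:
arm_command(
  increments=[
    [[0.1, 0.7, 0.3], 0.2],
    [[0.1, 0.7, 0.2], 0],
    [[0, 0.4, 0], 0],
    [[0, 0, 0], 0],
    [[0, 0, 0], 0],
  ],
)

```text
t: 10.95
ee_pos: [576.1, -90.5, 83.1]
orientation: [-3.102, 0.392, -0.01]
ft_force: [-0.1, 0.9, -3.2]
width: 29.8
```

```bash
python3 st.py
python3 - <<'E'
from h import *
im=get_image("scene")[:,:,::-1];cv2.imwrite("pics/s3.png",im)
cv2.imwrite("pics/s3c.png",cv2.resize(im[130:230,125:225],None,fx=6,fy=6,interpolation=cv2.INTER_CUBIC))
im=get_image("top")[:,:,::-1];cv2.imwrite("pics/t3.png",im)
E
```

```text
t 10.95 p [576.1 -90.5  83.1] toolz [ 0.008   0.0144 -0.9999] yaw -14.4 F [-0.1  0.9 -3.2] M [ 0.06 -0.04 -0.03] w 29.8
lat 580.5 along -55.6 tilt lat 0.0041 tilt along -0.0159 Flat -0.3 Falong -0.8
```

View pics/s3c.png

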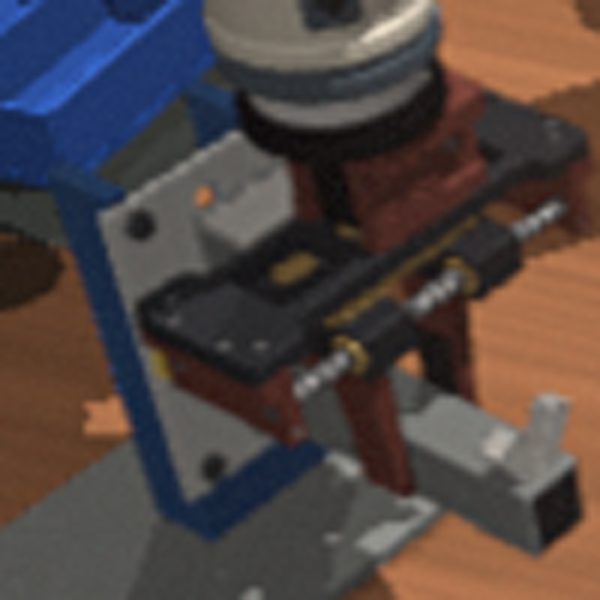

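View pics/t3.png

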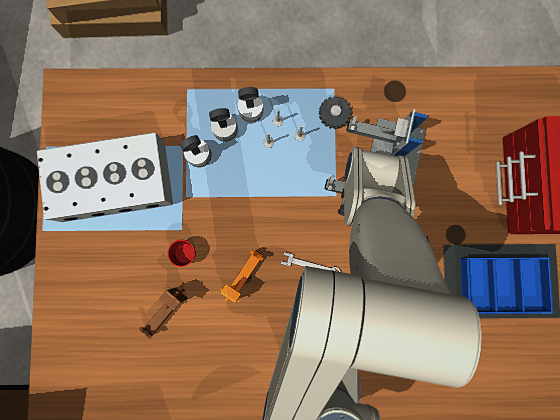

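Emit:
arm_command(
  increments=[
    [[-0.2, 0.4, 0.1], 0],
    [[0, 0.4, 0], 0],
    [[0, 0.4, 0], 0],
    [[0, 0, 0], 0],
  ],
)

```text
t: 11.45
ee_pos: [570.7, -101.9, 81.8]
orientation: [-3.102, 0.39, -0.009]
ft_force: [-0.1, 0.5, -4.0]
width: 30.1
```

```bash
python3 st.py
```

```text
t 11.45 p [ 570.7 -101.9   81.8] toolz [ 0.0078  0.0144 -0.9999] yaw -14.34 F [-0.1  0.5 -4. ] M [ 0.   -0.02 -0.04] w 30.1
lat 578.1 along -43.2 tilt lat 0.004 tilt along -0.0159 Flat -0.2 Falong -0.5
```

Emit:
arm_command(
  increments=[
    [[0, 0.4, 0], 0],
    [[0, 0.4, 0], 0],
    [[0, 0, 0], 0],
  ],
)

```text
t: 11.75
ee_pos: [568.5, -110.5, 81.7]
orientation: [-3.102, 0.39, -0.009]
ft_force: [0.9, 0.0, -2.1]
width: 29.6
```

```bash
python3 st.py
```

```text
t 11.75 p [ 568.5 -110.5   81.7] toolz [ 0.0078  0.0144 -0.9999] yaw -14.34 F [ 0.9  0.  -2.1] M [ 0.03 -0.06 -0.04] w 29.6
lat 578.2 along -34.4 tilt lat 0.004 tilt along -0.0159 Flat 0.9 Falong -0.3
```

Emit:
arm_command(
  increments=[
    [[0, 0.4, 0], 0],
    [[0, 0.3, 0], 0],
    [[0, 0, 0], 0],
  ],
)

```text
t: 12.05
ee_pos: [567.8, -114.0, 82.0]
orientation: [-3.096, 0.392, -0.011]
ft_force: [-0.3, -1.0, -2.9]
width: 29.9
```

```bash
python3 st.py
```

```text
t 12.05 p [ 567.8 -114.    82. ] toolz [ 0.0096  0.0201 -0.9998] yaw -14.44 F [-0.3 -1.  -2.9] M [-0.01  0.   -0.04] w 29.9
lat 578.3 along -30.8 tilt lat 0.0043 tilt along -0.0218 Flat -0.1 Falong 1.0
```

Run:
```python
from h import *
im=get_image("scene")[:,:,::-1];cv2.imwrite("pics/s4.png",im)
cv2.imwrite("pics/s4c.png",cv2.resize(im[130:230,125:225],None,fx=6,fy=6,interpolation=cv2.INTER_CUBIC))
```

```text
(no output)
```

View pics/s4c.png

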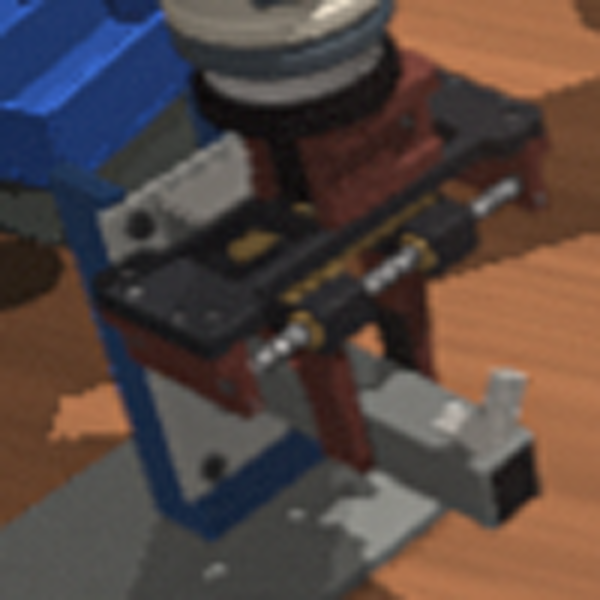

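Emit:
arm_command(
  increments=[
    [[0, 0.2, 0.3], 0],
    [[0, 0.1, 0.3], 0],
    [[0, 0, 0.3], 0],
    [[0, 0, 0], 0],
  ],
)

```text
t: 12.5
ee_pos: [568.6, -114.7, 73.9]
orientation: [-3.093, 0.391, -0.015]
ft_force: [0.5, 1.9, -4.2]
width: 30.1
```

```bash
python3 st.py
```

```text
t 12.5 p [ 568.6 -114.7   73.9] toolz [ 0.0125  0.0224 -0.9997] yaw -14.41 F [ 0.5  1.9 -4.2] M [ 0.25 -0.12  0.02] w 30.1
lat 579.3 along -30.3 tilt lat 0.0065 tilt along -0.0248 Flat -0.0 Falong -1.9
```

Emit:
arm_command(
  increments=[
    [[0, 0, 0.3], 0],
    [[0, 0, 0.2], 0],
    [[0, 0, 0.1], 0],
    [[0, 0, 0], 0],
  ],
)

```text
t: 12.9
ee_pos: [568.7, -114.8, 67.9]
orientation: [-3.093, 0.392, -0.015]
ft_force: [0.5, 2.6, -0.9]
width: 30.0
```

```bash
python3 st.py
```

```text
t 12.9 p [ 568.7 -114.8   67.9] toolz [ 0.0125  0.0225 -0.9997] yaw -14.44 F [ 0.5  2.6 -0.9] M [ 0.22 -0.07 -0.  ] w 30.0
lat 579.4 along -30.2 tilt lat 0.0065 tilt along -0.0249 Flat -0.1 Falong -2.6
```

Emit:
arm_command(
  increments=[
    [[0, 0, 0], 0],
    [[0, 0, 0], 0],
    [[0, 0, 0], 0],
    [[0, 0, 0], 0],
  ],
  gripper=0.65,
)

```text
t: 13.3
ee_pos: [569.4, -116.2, 68.3]
orientation: [-3.094, 0.392, -0.018]
ft_force: [0.4, -0.2, -0.2]
width: 56.3
```

```bash
python3 st.py
```

```text
t 13.3 p [ 569.4 -116.2   68.3] toolz [ 0.0143  0.0209 -0.9997] yaw -14.45 F [ 0.4 -0.2 -0.2] M [-0.04  0.    0.03] w 56.3
lat 580.4 along -29.1 tilt lat 0.0086 tilt along -0.0238 Flat 0.4 Falong 0.1
```

Emit:
arm_command(
  increments=[
    [[0, -0.3, -1], 0],
    [[0, -0.4, -2.5], 0],
    [[0, -0.4, -3], 0],
    [[0, 0, -3], 0],
    [[0, 0, -3], 0],
    [[0, 0, -2], 0],
    [[0, 0, 0], 0],
  ],
)

```text
t: 14.0
ee_pos: [570.3, -107.6, 222.7]
orientation: [-3.095, 0.393, -0.019]
ft_force: [0.2, 0.2, -1.1]
width: 57.0
```

```bash
python3 st.py
python3 - <<'E'
from h import *
im=get_image("scene")[:,:,::-1];cv2.imwrite("pics/s5.png",im)
a=cv2.resize(im[110:230,110:230],None,fx=5,fy=5,interpolation=cv2.INTER_CUBIC);cv2.imwrite("pics/s5c.png",a)
im=get_image("wrist")[:,:,::-1];cv2.imwrite("pics/w5.png",im)
E
```

```text
t 14.0 p [ 570.3 -107.6  222.7] toolz [ 0.0151  0.0204 -0.9997] yaw -14.46 F [ 0.2  0.2 -1.1] M [-0.05 -0.08  0.02] w 57.0
lat 579.1 along -37.6 tilt lat 0.0096 tilt along -0.0235 Flat 0.2 Falong -0.3
```

View pics/s5c.png

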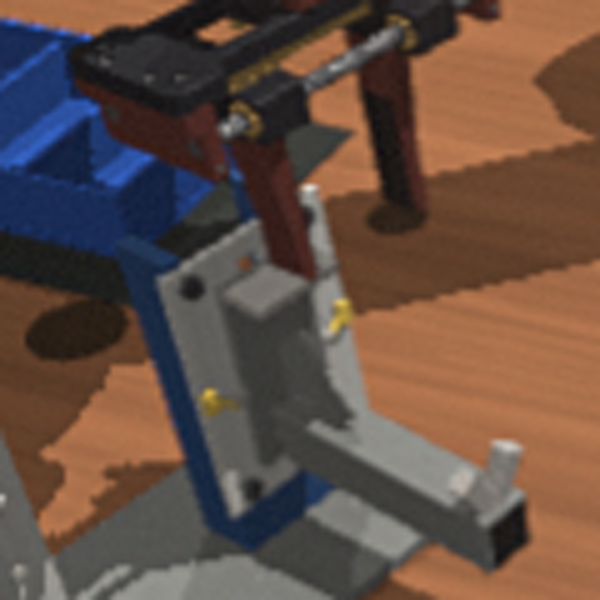

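View pics/w5.png

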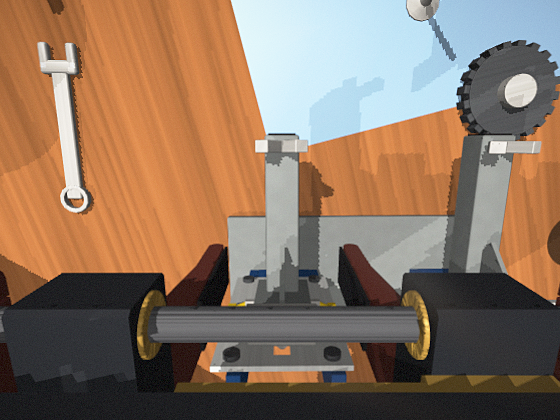

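The arm hangs hooked at the catches, with its ledge at scene crop (265,290). I'll close the fingers and move above the ledge.

Emit:
arm_command(
  increments=[
    [[0, 1.5, 0], 0],
    [[0, 1.5, 0], 0],
    [[0, 1.5, 0], 0],
    [[0, 1.3, 0], 0],
    [[0, 0.7, 0], 0],
    [[0, 0, 0], 0],
    [[0, 0, 0], 0],
  ],
  gripper=0,
)

```text
t: 14.8
ee_pos: [547.3, -176.7, 212.0]
orientation: [-3.092, 0.396, 0.003]
ft_force: [-0.1, -0.1, 0.4]
width: 4.6
```

```bash
python3 st.py
```

```text
t 14.8 p [ 547.3 -176.7  212. ] toolz [ 0.001   0.024  -0.9997] yaw -14.6 F [-0.1 -0.1  0.4] M [-0.08 -0.05 -0.06] w 4.6
lat 574.1 along 35.0 tilt lat -0.005 tilt along -0.0235 Flat -0.1 Falong 0.1
```

Emit:
arm_command(
  increments=[
    [[0.3, -0.3, 0.8], 0],
    [[0.2, -0.2, 0.8], 0],
    [[0, 0, 0.4], 0],
    [[0, 0, 0], 0],
    [[0, 0, 0], 0],
  ],
)

```text
t: 15.3
ee_pos: [554.3, -170.5, 189.8]
orientation: [-3.092, 0.393, 0.004]
ft_force: [0.1, -0.8, 0.0]
width: 0.4
```

```bash
python3 st.py
python3 - <<'E'
from h import *
im=get_image("scene")[:,:,::-1];cv2.imwrite("pics/s6.png",im)
a=cv2.resize(im[110:230,110:230],None,fx=5,fy=5,interpolation=cv2.INTER_CUBIC);cv2.imwrite("pics/s6c.png",a)
E
```

```text
t 15.3 p [ 554.3 -170.5  189.8] toolz [ 3.000e-04  2.460e-02 -9.997e-01] yaw -14.48 F [ 0.1 -0.8  0. ] M [-0.05 -0.08  0.01] w 0.4
lat 579.3 along 27.3 tilt lat -0.0058 tilt along -0.0239 Flat 0.3 Falong 0.8
```

View pics/s6c.png

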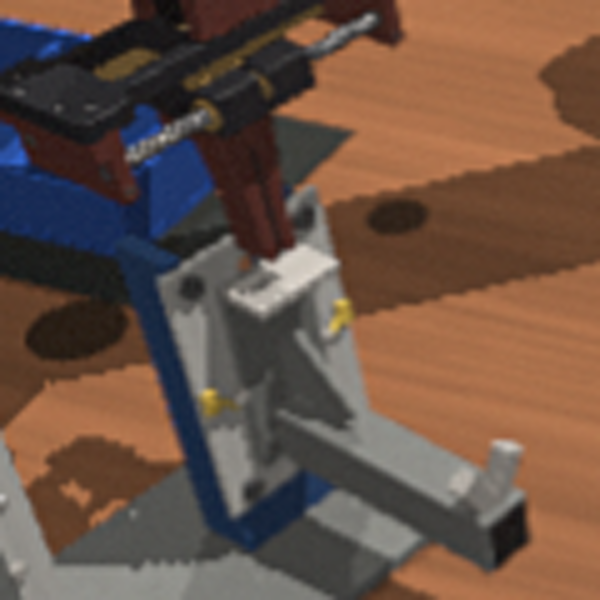

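Emit:
arm_command(
  increments=[
    [[0, 0.2, 0.6], 0],
    [[0, 0, 0.5], 0],
    [[0, 0, 0.4], 0],
    [[0, 0, 0.4], 0],
  ],
)

```text
t: 15.75
ee_pos: [555.1, -172.6, 171.3]
orientation: [-3.093, 0.393, -0.002]
ft_force: [1.6, -0.8, 2.6]
width: 0.6
```

```bash
python3 st.py
```

```text
t 15.75 p [ 555.1 -172.6  171.3] toolz [ 0.0041  0.0232 -0.9997] yaw -14.48 F [ 1.6 -0.8  2.6] M [-0.07 -0.1  -0.  ] w 0.6
lat 580.6 along 29.2 tilt lat -0.0018 tilt along -0.0235 Flat 1.7 Falong 0.4
```

Emit:
arm_command(
  increments=[
    [[0, 0, 0.5], 0],
    [[0, 0, 0.5], 0],
    [[0, 0, 0.6], 0],
  ],
)

```text
t: 16.05
ee_pos: [556.8, -173.1, 160.6]
orientation: [-3.094, 0.393, -0.007]
ft_force: [-28.3, 8.3, 93.6]
width: 0.7
```

```bash
python3 st.py
```

```text
t 16.05 p [ 556.8 -173.1  160.6] toolz [ 0.0072  0.0221 -0.9997] yaw -14.49 F [-28.3   8.3  93.6] M [ 1.44  5.25 -0.12] w 0.7
lat 582.3 along 29.2 tilt lat 0.0015 tilt along -0.0232 Flat -29.5 Falong -1.0
```

It has bottomed out at z=160.6, and home is expected at about 162. The force is high, so I'm backing off straight up.

Emit:
arm_command(
  increments=[
    [[0, 0, -0.8], 0],
    [[0, 0, -2], 0],
    [[0, -0.5, -3], 0],
    [[0, -2, -3], 0],
    [[0, -3, -2], 0],
    [[0, -3, -1], 0],
    [[0, -3, 0], 0],
    [[0, -3, 0], 0],
    [[0, 0, 0], 0],
    [[0, 0, 0], 0],
  ],
)

```text
t: 17.05
ee_pos: [592.3, -30.7, 285.2]
orientation: [-3.092, 0.397, -0.005]
ft_force: [-1.3, -0.5, -0.5]
width: 0.6
```

```bash
python3 st.py
python3 - <<'E'
from h import *
im=get_image("scene")[:,:,::-1];cv2.imwrite("pics/s7.png",im)
a=cv2.resize(im[140:290,55:215],None,fx=3.8,fy=3.8,interpolation=cv2.INTER_CUBIC);cv2.imwrite("pics/s7c.png",a)
im=get_image("wrist")[:,:,::-1];cv2.imwrite("pics/w7.png",im)
E
```

```text
t 17.05 p [592.3 -30.7 285.2] toolz [ 0.006   0.0239 -0.9997] yaw -14.64 F [-1.3 -0.5 -0.5] M [-0.04 -0.07 -0.02] w 0.6
lat 581.4 along -117.5 tilt lat -0.0001 tilt along -0.0247 Flat -1.1 Falong 0.8
```

View pics/s7.png

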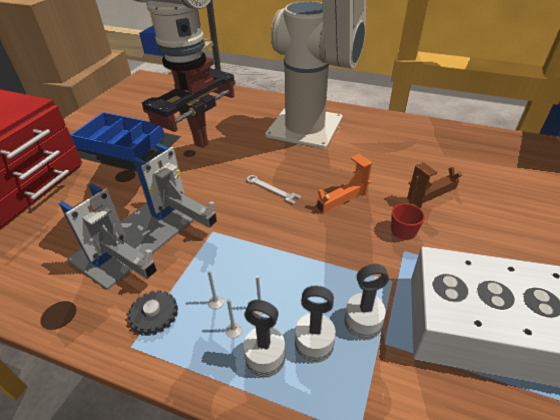

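View pics/s7c.png

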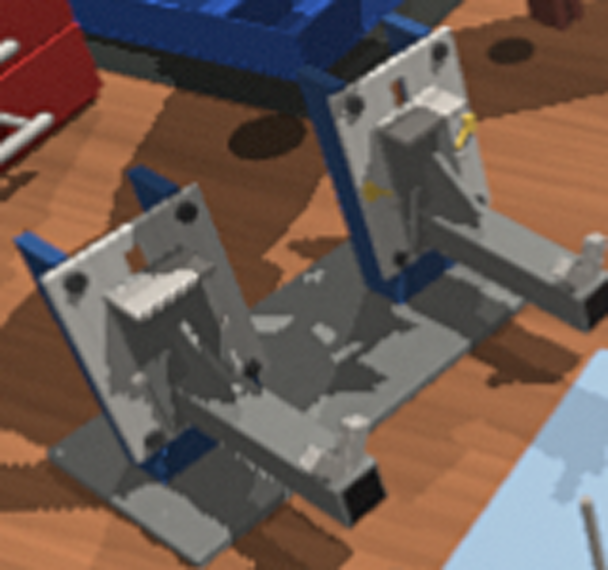

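Run:
```python
from h import *
s=get_image("scene")[:,:,::-1];t=get_image("top")[:,:,::-1];cv2.imwrite("pics/s8.png",s);cv2.imwrite("pics/t8.png",t)
a=cv2.resize(s[140:225,130:190],None,fx=7,fy=7,interpolation=cv2.INTER_CUBIC)
b=cv2.resize(t[172:222,365:420],None,fx=7,fy=7,interpolation=cv2.INTER_CUBIC);b=cv2.copyMakeBorder(b,0,595-b.shape[0],0,0,cv2.BORDER_CONSTANT)
cv2.imwrite("pics/g.png",cv2.hconcat([a,b][:2])[:, :800])
```

```text
(no output)
```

View pics/g.png

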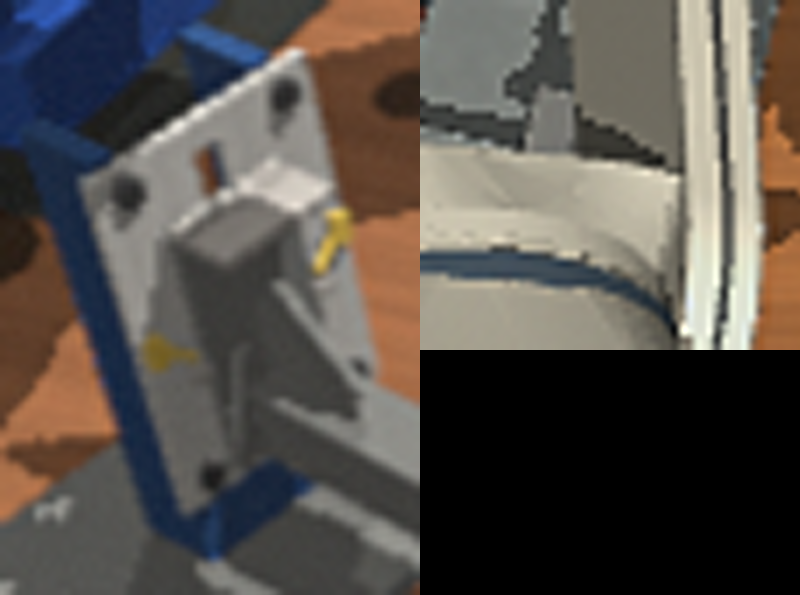

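The ledge now sits like the fitted one, with the upper slot window open at (205,165). I'll tap it gently to confirm the ledge stays at its bottomed height.

Emit:
arm_command(
  increments=[
    [[0, 3, 0], 0],
    [[0, 3, 0], 0],
    [[0, 3, 1], 0],
    [[0, 2.5, 2], 0],
    [[0, 1.6, 2], 0],
    [[0, 0.7, 2], 0],
    [[0, 0, 1], 0],
    [[0, 0, 0], 0],
    [[0, 0, 0], 0],
  ],
)

```text
t: 18.15
ee_pos: [554.6, -175.6, 199.9]
orientation: [-3.09, 0.416, -0.008]
ft_force: [-0.1, -0.2, -0.6]
width: 0.5
```

```bash
python3 st.py
```

```text
t 18.15 p [ 554.6 -175.6  199.9] toolz [ 0.0086  0.023  -0.9997] yaw -15.34 F [-0.1 -0.2 -0.6] M [-0.05 -0.05  0.03] w 0.5
lat 580.8 along 32.2 tilt lat 0.0026 tilt along -0.0244 Flat -0.1 Falong 0.2
```

Emit:
arm_command(
  increments=[
    [[0, -0.2, 1], 0],
    [[0, 0, 1], 0],
    [[0, 0, 0.8], 0],
    [[0, 0, 0.4], 0],
    [[0, 0, 0], 0],
  ],
)

```text
t: 18.65
ee_pos: [557.3, -171.4, 167.4]
orientation: [-3.091, 0.412, -0.014]
ft_force: [0.9, -0.1, -0.2]
width: 0.6
```

```bash
python3 st.py
```

```text
t 18.65 p [ 557.3 -171.4  167.4] toolz [ 0.0121  0.0221 -0.9997] yaw -15.19 F [ 0.9 -0.1 -0.2] M [-0.04 -0.01 -0.01] w 0.6
lat 582.4 along 27.4 tilt lat 0.0062 tilt along -0.0244 Flat 0.9 Falong -0.1
```

Emit:
arm_command(
  increments=[
    [[0, 0, 0.2], 0],
    [[0, 0, 0.1], 0],
  ],
)

```text
t: 18.85
ee_pos: [557.5, -171.2, 164.4]
orientation: [-3.091, 0.412, -0.014]
ft_force: [0.6, -0.1, 0.3]
width: 0.5
```

Emit:
arm_command(
  increments=[
    [[0, 0, 0.1], 0],
  ],
)

```text
t: 18.95
ee_pos: [557.7, -171.3, 163.5]
orientation: [-3.091, 0.412, -0.015]
ft_force: [-0.1, 0.8, 0.8]
width: 0.3
```

Emit:
arm_command(
  increments=[
    [[0, 0, 0.1], 0],
  ],
)

```text
t: 19.05
ee_pos: [557.8, -171.3, 162.6]
orientation: [-3.091, 0.412, -0.016]
ft_force: [-0.2, 1.2, -0.1]
width: 0.4
```

Emit:
arm_command(
  increments=[
    [[0, 0, 0.1], 0],
  ],
)

```text
t: 19.15
ee_pos: [558.0, -171.4, 161.9]
orientation: [-3.091, 0.412, -0.016]
ft_force: [-2.3, 1.2, 7.8]
width: 0.8
```

Emit:
arm_command(
  increments=[
    [[0, 0, 0.1], 0],
  ],
)

```text
t: 19.25
ee_pos: [558.1, -171.4, 161.7]
orientation: [-3.091, 0.412, -0.017]
ft_force: [-3.1, 2.3, 12.8]
width: 0.6
```

The ledge makes stiff contact at z≈162.1, and home should be 162 (50+112), so it is locked. Retreating now.

Emit:
arm_command(
  increments=[
    [[0, 0, -1], 0],
    [[0, 0, -3], 0],
    [[0, -0.5, -3], 0],
    [[0, -2, -3], 0],
    [[0, -3, -1], 0],
    [[0, -3, 0], 0],
    [[0, -3, 0], 0],
    [[0, 0, 0], 0],
    [[0, 0, 0], 0],
    [[0, 0, 0], 0],
  ],
)

```text
t: 20.25
ee_pos: [588.5, -61.0, 284.9]
orientation: [-3.09, 0.416, -0.027]
ft_force: [0.3, -0.1, 0.3]
width: 0.0
```

```bash
python3 st.py
python3 - <<'E'
from h import *
s=get_image("scene")[:,:,::-1];cv2.imwrite("pics/s9.png",s)
E
```

```text
t 20.25 p [588.5 -61.  284.9] toolz [ 0.0201  0.0207 -0.9996] yaw -15.33 F [ 0.3 -0.1  0.3] M [-0.06 -0.05  0.01] w 0.0
lat 585.2 along -87.3 tilt lat 0.0143 tilt along -0.0251 Flat 0.4 Falong 0.0
```

View pics/s9.png

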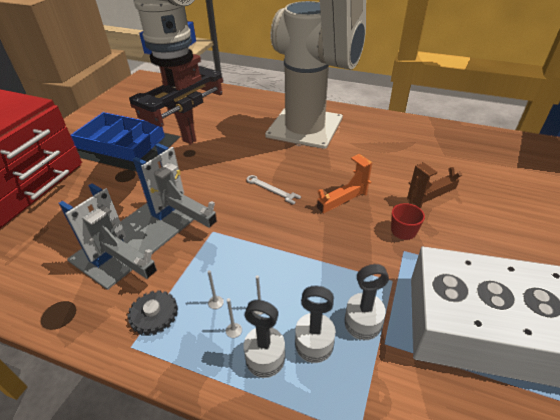

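The picture shows the arm fitted at (175,195), all three valves still standing at (213,290), (233,320) and (258,290), and the gripper clear.

```bash
python3 -c "
from workcell import *
print(close_job())"
```

```text
the job is handed in; nothing more can be done
None
```

The grey rest arm is fitted to the empty post and, by my checks, locked fully home; the job was handed in at about t = 20 s. I gripped the tube, put both tabs through the slots and lowered it onto the catches. I then let go and pushed it down on the ledge with closed fingers.

**Last checks**
- **Home height:** a gentle tap met the ledge at z ≈ 162.1 mm with a stiff rise in force. The nominal home height is 162 mm.
- **Scene:** the last picture shows the three valves standing and the gripper clear of everything. The wrist force read about 0.

**What disagreed or went less well**
- **Push force:** the push hit bottom harder than intended, with a peak reading of about 94 N upward and 28 N sideways. That is under the 120 N wrist limit and went through the fingertips. I can't rule out that it counts against the 40 N contact limit.
- **Camera readings:** the cameras and the robot's own position differed by about 3 mm sideways when the arm was held and about 5 mm in height. The insertion still went in without any lateral force.
- **Tool tilt:** the tool tilted by up to 2° during vertical moves, but was mostly level again before insertion.
- **Catches:** they are too small in the pictures to see each one closed over its lug, so locking is judged from the height and force.

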